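# Hang the coffee dripper on the rail and slide it over the mug

### The arm

A 6-joint arm with a two-finger parallel gripper is mounted at the origin on a cart in front of the work surface, level with it; the furniture and walls round the work are solid. World frame = base frame: x ahead of the robot, y to its left, z up, the work surface at z = 0. Lengths are in mm, angles in rad, forces in N, time in s.
With the tool pointing down it reaches from about 300 to 825 mm from the base axis. Payload 5.4 kg.
Tool frame: the origin (TCP) lies at the very end of the fingers, on their centre line; the grasp point (between the pads) lies ctrl.tcp_to_grasp behind it (ctrl.tcp_to_grasp is the distance from the TCP to the grasp point, in mm); z points along the fingers, x is the direction in which the jaws open and shut, and the axes are right-handed (so a half turn about z gives the same grasp; the last joint's range is limited). The gripper opens to 92 mm and grips with 3 to 60 N. Pads are 20 mm wide; open, the fingers measure 128 mm over their backs; the gripper's body (75 mm by 189 mm) begins 69 mm behind the grasp point.
Start: joints at [-1.462, 0.158, 1.597, -0, 1.386, -0.21], TCP at [180.197, -546.018, 214.601] pointing down, gripper open.
Joint ranges: [-2.91, 2.91], [-0.94, 2.29], [0.18, 2.7], [-1.29, 4.43], [0.17, 2.64], [-3, 3]. Speed limits (rad/s): [2.57, 2.57, 3.14, 3.14, 3.14, 3.14].

### API

Orientations are given as [roll, pitch, yaw] about the fixed x, y, z axes, in that order (R = Rz(yaw) Ry(pitch) Rx(roll)).
In Python, from station import ctrl, imaging gives the robot as it stands.
- The arm moves only by the tool jog_arm, never from a script. Its arguments are lists of equal length, an entry for each row: "xyz": the shift along the world's x, y, z in cm, a list of three; "rotation": the turn, a rotation vector about the world's x, y, z in degrees, a list of three. A call has 1 to 12 rows; each row is the pose to reach, as a shift and turn from the pose commanded when the call began; what a row does not reach only later rows make up. A row lasts 1/8 s, in which the tool goes at most 62.5 mm and 10.7 degrees, less where a joint would pass 70% of its speed; a pose out of reach is approached as far as the arm can. A call with a gripper value outside its range is refused whole. "claw" is the finger opening in cm, from 0 to 9.19, set as the call begins (left out, the last holds). The fingers move at their own pace and stop on an object; "grip_force" is the grip in N (left out, the last holds). Time passes only in rows, so rows that repeat a pose let the fingers close. It gives the time, the measured TCP pose, the force and the opening at its end, in the units of the state.
- ctrl.read_state(): the state, without advancing time (a new reading comes with each control period).
- imaging.get_image(name): name is "side" or "top" or "wrist"; returns a dict with "pixels" (384x512x3 uint8, red, green, blue), "range_z" (384x512 float32, mm along the optical axis (not along the pixel's ray), 0 where there is no reading), "intrinsics" (3x3 intrinsics, pixels), "R" (3x3) and "t" (3): a world point X has camera coordinates R X + t. Camera axes: x right, y down, z forward; pixel columns grow to the right and rows downward; lengths in mm; the calibration is good to about 2 mm. The wrist camera is an equidistant fisheye: a pixel r from the principal point sees the ray r / f radians off the axis. A picture is of the moment at which its call begins.
- ctrl.sign_off(): hands the job in, once; it reports no verdict.
The state is a dict: "clock": time; "joints": joint angles; "joint_vel": joint speeds; "effort": joint torques, N m; "ee_pos": TCP position; "tcp_rot": TCP orientation; "wrist_force": force on the tool from outside, world axes, zero at the start; "ft_torque": the same for the moment, N m; "gripper_width": finger opening in mm.
Only numpy, scipy, OpenCV 4.12 (cv2) and the standard library are available. Lean on these libraries where they do the work, as an engineer would, in place of code of your own. Each camera call takes 0.05 s, during which the arm holds its last target.

### The job

Get the pour-over stand ready: first slide the steel caddy that hangs on the stand's rail out of the way, to the end of the rail where the tall tumbler stands, and leave it hanging there. Then hang the dripper carrier by its two hooks on the top bar at the other, free end, let go so that it hangs by itself, and slide it along the bar, below the shelf, until the dripper is centred over the mug. Leave the mug, the tumbler, the tin and the jars on the shelf where they stand.

Things in the scene. Friction and masses are not known exactly. Their poses are not given: they have to be found in the camera images.
- stand: Fixed rail stand, 480 mm wide (y), yaw within 0.12 rad. Origin on the worktop below the rail's middle; x away from the robot, y left. A brace bar (12 mm, axis x = 1.5, z = 130 mm) runs below the rail; hung things lean on its front. Dark end posts 16 mm thick (collars 21) at y = -240 and 240 mm, 250 mm high, feet from x = -58 to 120 mm.
- rail_mid (a point): Middle of the rail, the stand's top steel bar: on its axis, 230 mm up. 12 mm thick, level, along the stand's y from -240 to 240 mm. Axes as the stand.
- shelf_mid (a point): Centre of the top face of the stand's wooden shelf (266 mm up, 110 mm deep, 200 mm wide, 14 mm thick, front edge 3 mm behind the rail's axis). It lies 16 mm above the rail, so hooks go on or off only at the open ends, 100 to 230 mm from the rail's middle, but slide freely below it. Three jars stand on it.
- caddy_mid (a point): Centre (half-way up) of the caddy: open steel box, 38 mm deep (x), 84 wide (y), 98 high, wooden stirrers in it, 0.2 kg. It hangs under the shelf, behind the mug, in the dripper's way, its box 18 to 56 mm in front of the rail's axis and 118 to 216 mm up; axes as the stand. It slides along the bar when pushed on its side, with a few newtons.
- caddy_saddle (a point): Middle of the caddy's two hook slots, 33 mm behind and 62 mm above its centre; on the rail's axis (to 5 mm) while it hangs. Hooks at y = -30 and 30 mm, like the carrier's.
- caddy: The caddy; origin at the centre of its underside, x toward its hooks.
- dripper_arm (a point): Grip point: middle of the carrier's level wooden arm, 22 mm wide (y), 26 high, from 38 mm in front of this point to 29 mm behind it; free beside and below, to be taken from above. 75 mm above the worktop at first, when the carrier stands upright left of the stand, hooks turned away from the robot, yaw within 0.6 rad. x points from the cone toward the hooks, z up.
- dripper: The dripper carrier, one rigid piece of 0.3 kg, 100 mm wide, 193 long, 122 high: arm, steel back plate with hooks (96 mm wide, 4 thick, 102 high, rear face 33 mm behind the grip point), white ceramic cone (rim 100 mm across, 104 mm up, its axis 82 mm in front of the grip point). Centre of mass some 37 mm in front of the grip point. Origin 75 mm below the grip point.
- dripper_saddle (a point): Middle of the carrier's two hook slots, 43 mm behind (+x) and 37 above the grip point; comes onto the rail's axis when hung. Hooks at y = -36 and 36 mm, 18 wide, open downward, slot 20 mm; rear lip ends 30 mm below this point, flared; top 10 mm above it. Let go, it shifts 4 mm to the front and tips about 0.065 rad nose-down onto the brace bar.
- dripper_outlet (a point): Underside of the cone, on its axis: 82 mm in front of and 75 mm below the grip point. When hung it is about 122 mm in front of the rail's axis, 110 mm above the worktop. Pushed on the side of its arm, with a few newtons, the carrier slides along the polished bar (friction about 0.25); meanwhile it may skew by up to 0.1 rad.
- mug_mouth (a point): Centre of the mug's mouth: mug 73 mm across, 88 mm high, loose on the worktop about 122 mm in front of the rail, within 50 mm of the stand's middle, handle turned roughly to the robot. The outlet must come over this point.
- tumbler_mid (a point): Centre (half-way up) of a tall steel tumbler with a lid, 76 mm across, 170 high, about 140 mm in front of one end of the rail (left or right): no room to hang the carrier there, but the caddy passes behind it.
- tin_mid (a point): Centre of a low tin, 75 mm across, 58 mm high, in front of the other, free end of the rail; the hung carrier passes well above it.
- coffee_jar: Jar on the stand's shelf, 67 mm across, 110 mm high; origin at its underside.
- turmeric_jar: Small jar on the stand's shelf, 45 mm across, 83 mm high; origin at its underside.
- honey_jar: Jar on the stand's shelf, 65 mm across, 100 mm high; origin at its underside.

How it is judged (in metres and radians):
On the way, in this order (a step that is already met when the one before it is completed fails the run):
1. the caddy hangs on the rail at the tumbler's end, its middle more than 120 mm from the rail's middle (z of caddy_saddle in the frame of rail_mid between -0.008 and 0.008 m and x of caddy_saddle in the frame of rail_mid between -0.012 and 0.012 m and angle between caddy_saddle's own z axis and vertical below 0.15 rad and angle between the y axis of caddy_saddle and the y axis of rail_mid, either way round below 0.15 rad and ((y of tumbler_mid in the frame of rail_mid above 0 m and y of caddy_saddle in the frame of rail_mid above 0.12 m) or (y of tumbler_mid in the frame of rail_mid below 0 m and y of caddy_saddle in the frame of rail_mid below -0.12 m))), for 0.2 s.
2. the dripper carrier hangs by itself on the top bar at the other end (its middle more than 120 mm from the rail's middle), untouched by the fingers (z of dripper_saddle in the frame of rail_mid between -0.008 and 0.008 m and x of dripper_saddle in the frame of rail_mid between -0.012 and 0.012 m and angle between dripper_saddle's own z axis and vertical below 0.15 rad and angle between the y axis of dripper_saddle and the y axis of rail_mid, either way round below 0.15 rad and ((y of tumbler_mid in the frame of rail_mid above 0 m and y of dripper_saddle in the frame of rail_mid below -0.12 m) or (y of tumbler_mid in the frame of rail_mid below 0 m and y of dripper_saddle in the frame of rail_mid above 0.12 m)) and contact force between the fingers and dripper below 0.2 N and linear speed of dripper below 0.03 m/s), for 0.25 s.
At the end, for the whole second after the job is handed in: The dripper carrier hangs at rest by both hooks on the top bar, upright within 0.15 rad, its outlet within 15 mm (level distance) of the mug's middle; the caddy hangs at rest on the bar at the tumbler's end, over 120 mm from the rail's middle; all are released (all of step 1 and horizontal distance between dripper_outlet and mug_mouth below 0.015 m and z of dripper_saddle in the frame of rail_mid between -0.008 and 0.008 m and x of dripper_saddle in the frame of rail_mid between -0.012 and 0.012 m and angle between dripper_saddle's own z axis and vertical below 0.15 rad and angle between the y axis of dripper_saddle and the y axis of rail_mid, either way round below 0.15 rad and linear speed of each of dripper, caddy below 0.02 m/s); the robot touches nothing.
It fails at once if the mug is moved by more than 20 mm (distance of mug_mouth from where it was at the start of the episode above 0.02 m).
It fails at once if the tumbler is moved by more than 30 mm (distance of tumbler_mid from where it was at the start of the episode above 0.03 m).
It fails at once if the tin is moved by more than 30 mm (distance of tin_mid from where it was at the start of the episode above 0.03 m).
It fails at once if a jar on the shelf is moved by more than 30 mm (distance of any of coffee_jar, turmeric_jar, honey_jar from where it was at the start of the episode above 0.03 m).
It also fails if it takes over 72 s, if anything falls off the work surface, if the arm or the gripper's body presses on something with over 40 N, if the wrist force passes 120 N, or if a joint passes its speed limit or range.

## Working session

There is one attempt and no reset: what is moved stays moved. The work goes in short steps, Python scripts to look and compute and a tool call to move; the robot and the scene stay as the last step left them, time stands still between calls to the robot, and variables do not carry over. Pictures are saved under pics/ and viewed, and the job is handed in when it is done.

Besides the shell and the picture viewer there is one more tool, called after ">>>" as name(argument=value, ...), one argument or row to a line, values as JSON. jog_arm: Moves the arm, as the interface text tells. Its arguments: {"type":"object","properties":{"xyz":{"type":"array"},"rotation":{"type":"array"},"claw":{"type":"number"},"grip_force":{"type":"number"}},"required":["xyz","rotation"]}

```bash
ls; mkdir -p pics; python3 - <<'E'
from station import ctrl, imaging
import cv2, numpy as np
print(ctrl.read_state(), ctrl.tcp_to_grasp)
for n in ["side","top","wrist"]:
    im=imaging.get_image(n)
    cv2.imwrite(f"pics/{n}0.png",im["pixels"][:,:,::-1])
    np.savez(f"pics/{n}0.npz",**im)
    print(n,im["intrinsics"],im["R"],im["t"])
E
```

```text
pics
{'clock': 0.0, 'joints': array([-1.46209447e+00,  1.59024003e-01,  1.59821739e+00, -6.26163159e-08,
        1.38616571e+00, -2.10152192e-01]), 'joint_vel': array([-0.00046609, -0.00030845,  0.00116117, -0.00031545, -0.00106438,
        0.00069152]), 'effort': array([ 1.78797563e-04, -3.85558283e+01, -3.22109914e+01,  7.01030181e-02,
        3.76918085e-02, -1.49749371e-04]), 'ee_pos': array([ 180.1338769 , -545.41290468,  213.64040849]), 'tcp_rot': array([-3.14121420e+00,  1.77454158e-03, -1.25194193e+00]), 'wrist_force': array([-1.74857325,  0.19551061, -0.76013528]), 'ft_torque': array([-0.0269241 ,  0.00855632,  0.00423722]), 'gripper_width': 91.93018974700333} 18.700000000000003
side [[456.39829494   0.         249.8241193 ]
 [  0.         456.39829494 190.97979745]
 [  0.           0.           1.        ]] [[ 0.13050786 -0.99142706  0.00633099]
 [-0.85802354 -0.11614193 -0.50030656]
 [ 0.49675276  0.0598618  -0.86582519]] [ -14.46163332  505.16783344 1352.40722878]
top [[365.39085062   0.         259.27610244]
 [  0.         365.39085062 192.17340436]
 [  0.           0.           1.        ]] [[-0.02946373 -0.99955448 -0.00476754]
 [-0.99525878  0.02977874 -0.09259153]
 [ 0.09269225  0.00201684 -0.99569276]] [  56.99690873  470.85194162 1287.86663831]
wrist [[297.31863964   0.         251.07574419]
 [  0.         297.31863964 197.64225065]
 [  0.           0.           1.        ]] [[ 0.31306312 -0.94972746 -0.00303916]
 [-0.90654202 -0.29977868  0.29717722]
 [-0.28314845 -0.0902801  -0.9548175 ]] [-573.47993354  -31.93769112  393.4742692 ]
```

View pics/side0.png

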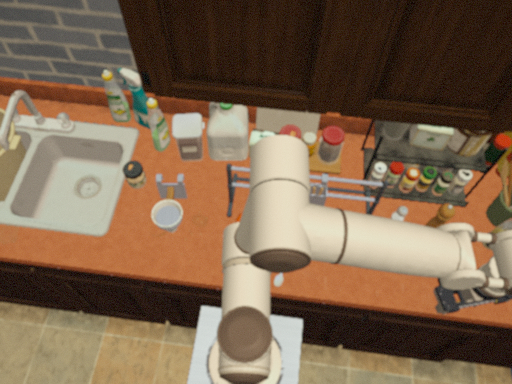

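View pics/top0.png

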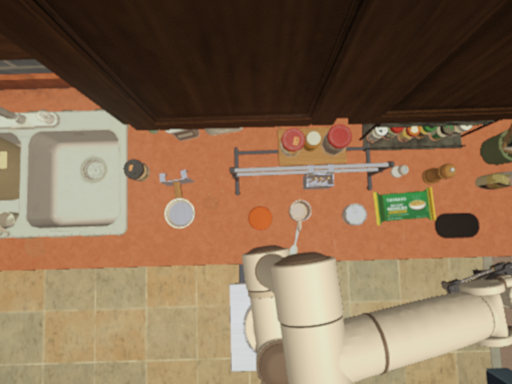

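```bash
python3 - <<'E'
import cv2
a=cv2.imread("pics/top0.png");cv2.imwrite("pics/top0z.png",cv2.resize(a[110:260,150:420],None,fx=2.9,fy=2.9,interpolation=cv2.INTER_CUBIC))
a=cv2.imread("pics/side0.png");cv2.imwrite("pics/side0z.png",cv2.resize(a[100:290,120:420],None,fx=2.6,fy=2.6,interpolation=cv2.INTER_CUBIC))
E
```

```text
(no output)
```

View pics/top0z.png

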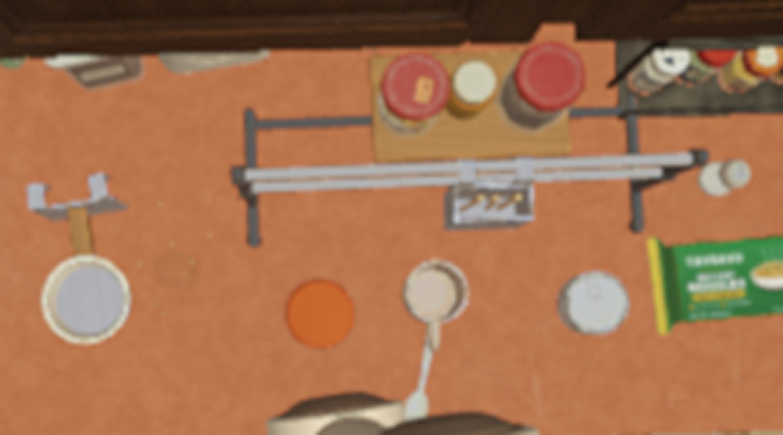

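View pics/side0z.png

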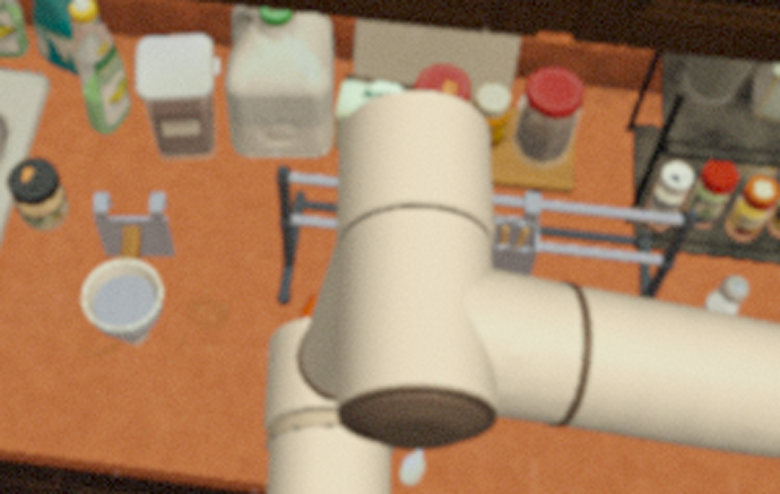

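View pics/wrist0.png

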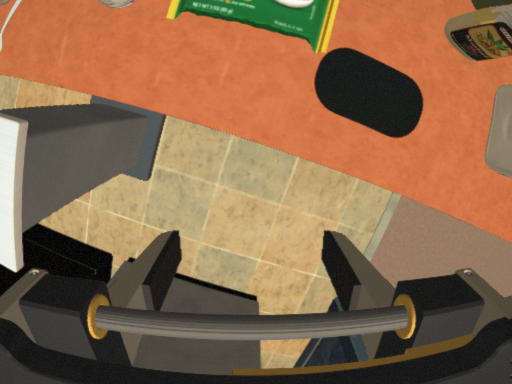

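```bash
cat > h.py <<'E'
import numpy as np, cv2
def load(n): return dict(np.load(f"pics/{n}.npz"))
def cloud(im):
    K=im["intrinsics"];d=im["range_z"].astype(float);v,u=np.mgrid[:d.shape[0],:d.shape[1]]
    c=np.stack([(u-K[0,2])/K[0,0]*d,(v-K[1,2])/K[1,1]*d,d],-1)
    w=(c-im["t"])@im["R"]; w[d<=0]=np.nan
    return w
def ray(im,u,v,z):
    K=im["intrinsics"];r=np.array([(u-K[0,2])/K[0,0],(v-K[1,2])/K[1,1],1.])@im["R"]
    o=-im["t"]@im["R"]; return o+r*(z-o[2])/r[2]
def proj(im,X):
    c=im["R"]@np.asarray(X,float)+im["t"]; p=im["intrinsics"]@c; return p[:2]/p[2]
E
python3 - <<'E'
from h import *
im=load("top0");w=cloud(im);hsv=cv2.cvtColor(im["pixels"],cv2.COLOR_RGB2HSV)
for name,(u,v) in dict(tin=(260,217),mug=(300,210),tumb=(355,214),jar1=(293,140),drip=(180,212),table=(230,220),caddy=(320,180),arm=(178,190),shelf=(300,160),jar2=(314,139),jar3=(340,135)).items():
    print(name,w[v-1:v+2,u-1:u+2].reshape(-1,3).mean(0).round(1))
# heights
def blob(lo,hi,u0,u1,v0,v1):
    m=np.zeros(w.shape[:2],bool);m[v0:v1,u0:u1]=True
    m&=(w[...,2]>lo)&(w[...,2]<hi);return m
for n,a in dict(rail=(222,242,225,400,155,185),brace=(122,138,225,400,160,190),tin=(52,64,240,280,200,235),mug=(80,96,280,320,190,240),tumb=(160,178,335,375,195,240),conerim=(98,112,160,200,195,235),hooks=(112,130,150,195,160,190),arm=(75,95,160,200,160,200),shelf=(258,272,270,355,140,170),caddytop=(205,225,295,340,165,195)).items():
    m=blob(*a);p=w[m];print(n,len(p),p.mean(0).round(1),p.min(0).round(1),p.max(0).round(1))
    if n in("rail","brace"):
        q=np.polyfit(p[:,1],p[:,0],1);print(q)
    if n=="mug": 
        print(cv2.minEnclosingCircle(p[p[:,0]>0][:,:2].astype(np.float32)))
    if n in("tin","tumb","conerim"): print(cv2.minEnclosingCircle(p[:,:2].astype(np.float32)))
    if n=="hooks": print(p.round(0))
E
```

```text
tin [379.8  42.7 169.6]
mug [ 405.  -102.5    1.6]
tumb [ 383.3 -287.    54.6]
jar1 [578.  -52.1 364.6]
drip [407.1 314.9  81.5]
table [ 3.764e+02  1.520e+02 -3.000e-01]
caddy [ 490.8 -150.7  176.8]
arm [481.8 319.3  89.3]
shelf [541.  -79.9 265.6]
jar2 [ 582.8 -110.8  348.7]
jar3 [ 584.9 -175.8  376.1]
rail 692 [ 521.9 -120.3  234.4] [ 488.3 -363.1  222.6] [536.2 129.2 241.8]
[-6.11261416e-03  5.21198904e+02]
brace 506 [ 520.6 -118.4  133.3] [ 467.6 -359.5  122. ] [534.3 130.7 138. ]
[-5.70571465e-03  5.19946052e+02]<stdin>:10: RuntimeWarning: Mean of empty slice.
  ret = um.true_divide(
Traceback (most recent call last):
ValueError: zero-size array to reduction operation minimum which has no identity
```

```bash
python3 - <<'E' 2>&1 | grep -v Warn
from h import *
im=load("top0");w=cloud(im)
def blob(lo,hi,u0,u1,v0,v1):
    m=np.zeros(w.shape[:2],bool);m[v0:v1,u0:u1]=True
    m&=(w[...,2]>lo)&(w[...,2]<hi);return m
for n,a in dict(rail=(226,240,245,385,155,185),brace=(126,138,245,362,160,190),tumb=(162,178,240,280,200,235),mug=(80,96,280,320,190,225),tin=(50,64,335,375,195,240),conerim=(98,112,160,200,195,235),hooks=(112,130,150,195,160,190),plate=(92,112,150,195,160,194),arm=(80,95,160,200,160,200),shelf=(262,272,270,355,140,170),caddytop=(205,225,295,340,170,195),caddyhook=(238,252,295,340,155,180)).items():
    m=blob(*a);p=w[m]
    if len(p)==0: print(n,0);continue
    print(n,len(p),p.mean(0).round(1),p.min(0).round(1),p.max(0).round(1))
    if n in("rail","brace"):
        for _ in range(4):
            q=np.polyfit(p[:,1],p[:,0],1);r=p[:,0]-np.polyval(q,p[:,1]);p=p[abs(r)<8]
        print(q,len(p),p.mean(0))
    if n in("tin","tumb","conerim","mug"): print(cv2.minEnclosingCircle(p[:,:2].astype(np.float32)), ((p.min(0)+p.max(0))/2).round(1))
    if n in("hooks","caddyhook"): print(p[np.argsort(p[:,1])].round(0).tolist())
    if n in("arm","plate"): print(cv2.minAreaRect(p[:,:2].astype(np.float32)))
E
```

```text
rail 571 [ 522.2 -126.2  234.3] [ 488.3 -337.3  226. ] [531.8  83.7 239.9]
[-7.51957956e-03  5.22295058e+02] 532 [ 523.23263267 -124.6844302   234.2019236 ]
brace 371 [521.9 -98.2 133.9] [ 467.6 -294.8  126. ] [532.5  88.1 138. ]
[-5.68692177e-03  5.23723549e+02] 320 [524.23610686 -90.12931186 134.18976657]
tumb 427 [377.   43.2 168.2] [341.9   7.6 162.4] [412.1  80.9 174.4]
((377.266357421875, 43.23577117919922), 37.66448974609375) [377.   44.2 168.4]
mug 89 [399.7 -96.8  87. ] [ 364.1 -130.9   80.5] [435.7 -58.9  93.1]
((399.99102783203125, -94.64283752441406), 36.36522674560547) [399.9 -94.9  86.8]
tin 345 [ 382.5 -289.6   54.7] [ 348.3 -325.1   50. ] [ 418.  -251.8   63. ]
((382.5689697265625, -289.1390380859375), 37.807945251464844) [ 383.1 -288.5   56.5]
conerim 140 [404.3 314.5 102.9] [355.7 262.7  98.1] [450.  360.6 109.5]
((402.66461181640625, 312.2644348144531), 49.72306823730469) [402.9 311.6 103.8]
hooks 96 [525.5 329.1 121.6] [506.6 283.2 113.4] [545.6 375.2 127.9]
[[519.0, 283.0, 114.0], [524.0, 284.0, 125.0], [531.0, 284.0, 124.0], [528.0, 285.0, 121.0], [535.0, 285.0,
[... 3729 characters left out ...]
0.0], [526.0, -118.0, 240.0], [520.0, -118.0, 239.0], [517.0, -118.0, 239.0], [514.0, -118.0, 239.0], [508.0, -117.0, 240.0], [511.0, -117.0, 242.0], [524.0, -115.0, 238.0], [521.0, -115.0, 238.0], [526.0, -115.0, 242.0], [511.0, -115.0, 238.0], [508.0, -114.0, 240.0], [514.0, -114.0, 242.0], [524.0, -112.0, 239.0], [517.0, -112.0, 240.0], [511.0, -112.0, 238.0], [514.0, -112.0, 240.0], [520.0, -111.0, 242.0], [518.0, -109.0, 239.0], [523.0, -109.0, 241.0], [511.0, -108.0, 240.0], [527.0, -106.0, 238.0], [521.0, -106.0, 240.0], [523.0, -106.0, 241.0], [515.0, -106.0, 239.0], [517.0, -106.0, 241.0], [511.0, -105.0, 240.0], [508.0, -105.0, 240.0], [521.0, -100.0, 239.0], [528.0, -82.0, 239.0]]
```

```bash
python3 - <<'E' 2>&1 | grep -v Warn
from h import *
im=load("top0");w=cloud(im)
for u,v in [(60,20),(120,118),(200,60),(200,118),(300,100),(300,118),(300,60),(400,110),(400,40)]: print(u,v,w[v,u].round(0))
m=(w[...,2]>400)&(w[...,0]>350); p=w[m]; print(p.min(0),p[:,0].min())
im=load("side0");w=cloud(im)
for u,v in [(300,60),(300,100),(200,60),(400,60),(400,100)]: print(u,v,w[v,u].round(0))
# stirrers
im=load("top0");w=cloud(im);p=w[165:195,300:335].reshape(-1,3);p=p[(p[:,0]<512)&(p[:,0]>460)];print(np.nanmax(p,0))
E
```

```text
60 20 [600. 270. 918.]
120 118 [611. 361. 496.]
200 60 [603. 125. 797.]
200 118 [600. 172. 515.]
300 100 [602. -46. 608.]
300 118 [595. -56. 507.]
300 60 [602. -27. 789.]
400 110 [ 602. -281.  521.]
400 40 [ 614. -169.  818.]
[ 591.87308025 -576.14384272  433.1719288 ] 591.8730802504687
300 60 [606. -54. 621.]
300 100 [593. -68. 493.]
200 60 [601. 195. 593.]
400 60 [ 604. -286.  654.]
400 100 [ 602. -323.  523.]
[ 511.9628083  -101.52499623  244.04618632]
```

>>> jog_arm(
  xyz=[
    [3,3,2],
    [6,6,4],
    [9,9,6],
    [12,12,8],
    [15,15,10],
    [18,18,11.6],
    [20,21,11.6],
    [22,24.6,11.6],
    [22,24.6,11.6],
    [22,24.6,11.6],
    [22,24.6,11.6],
    [22,24.6,11.6],
  ],
  rotation=[
    [0,0,0],
    [0,0,0],
    [0,0,0],
    [0,0,10],
    [0,0,20],
    [0,0,30],
    [0,0,40],
    [0,0,50],
    [0,0,60],
    [0,0,70],
    [0,0,80],
    [0,0,90],
  ],
  claw=0,
  grip_force=10,
)

```text
clock: 1.65
ee_pos: [400.1, -299.8, 330.3]
tcp_rot: [-3.141, 0.0, 0.325]
wrist_force: [-0.6, -0.1, -0.2]
gripper_width: -0.0
```

>>> jog_arm(
  xyz=[
    [0,0,0],
    [0,0,0],
    [0,0,0],
    [0,0,0],
    [0,0,0],
    [0,0,0],
    [0,0,0],
    [0,0,0],
    [0,0,0],
  ],
  rotation=[
    [0,0,10],
    [0,0,20],
    [0,0,30],
    [0,0,40],
    [0,0,50],
    [0,0,60],
    [0,0,70],
    [0,0,72.1],
    [0,0,72.1],
  ],
)

```text
clock: 2.78
ee_pos: [400.1, -299.9, 330.4]
tcp_rot: [-3.141, -0.0, 1.575]
wrist_force: [0.1, 0.4, -0.2]
gripper_width: 0.8
```

```bash
python3 - <<'E'
from station import ctrl, imaging
import cv2, numpy as np
s=ctrl.read_state();print(s)
for n in ["top","wrist"]:
    im=imaging.get_image(n)
    cv2.imwrite(f"pics/{n}1.png",im["pixels"][:,:,::-1]); np.savez(f"pics/{n}1.npz",**im)
E
```

```text
{'clock': 2.775, 'joints': array([-8.85365664e-01, -9.04874343e-02,  1.62646298e+00,  5.53935086e-06,
        1.60595937e+00, -2.46032188e+00]), 'joint_vel': array([ 0.00022912, -0.00030926, -0.0004898 , -0.00075937,  0.00121652,
        0.00415361]), 'effort': array([-3.77844544e-04, -2.98197109e+01, -3.34341288e+01, -6.93994272e-02,
        3.67240550e-02, -1.28661068e-01]), 'ee_pos': array([ 400.13719324, -299.93852713,  330.42483692]), 'tcp_rot': array([-3.14138141e+00, -2.69340395e-04,  1.57495638e+00]), 'wrist_force': array([ 0.12567101,  0.39697505, -0.17887562]), 'ft_torque': array([ 0.06168542, -0.14618699, -0.01270275]), 'gripper_width': 0.8089490479859247}
```

View pics/wrist1.png

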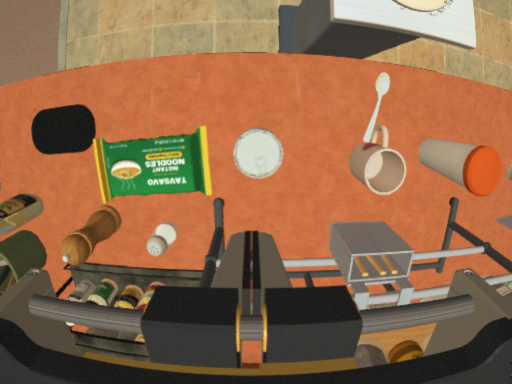

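View pics/top1.png

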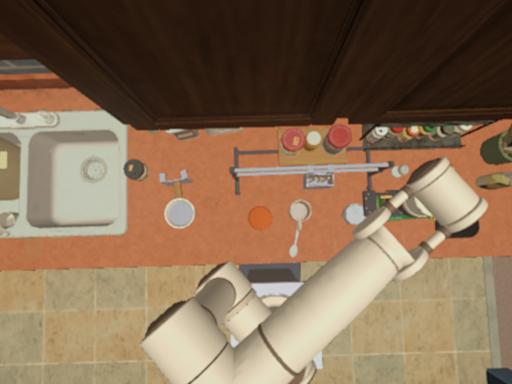

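>>> jog_arm(
  xyz=[
    [3,3,0],
    [6,5,0],
    [7.7,6.5,-1],
    [7.7,6.5,-5],
    [7.7,6.5,-9],
    [7.7,6.5,-12],
    [7.7,6.5,-15],
    [7.7,6.5,-15],
    [7.7,6.5,-15],
  ],
  rotation=[
    [0,0,0],
    [0,0,0],
    [0,0,0],
    [0,0,0],
    [0,0,0],
    [0,0,0],
    [0,0,0],
    [0,0,0],
    [0,0,0],
  ],
)

```text
clock: 4.0
ee_pos: [477.8, -235.5, 182.0]
tcp_rot: [3.14, 0.001, 1.577]
wrist_force: [-0.4, 0.3, -0.6]
gripper_width: 0.5
```

>>> jog_arm(
  xyz=[
    [0,0.7,0],
    [0,1.4,0],
    [0,2.1,0],
    [0,2.6,0],
    [0,3.0,0],
    [0,3.5,0],
    [0,4,0],
    [0,4.5,0],
    [0,5,0],
    [0,5.5,0],
    [0,6,0],
  ],
  rotation=[
    [0,0,0],
    [0,0,0],
    [0,0,0],
    [0,0,0],
    [0,0,0],
    [0,0,0],
    [0,0,0],
    [0,0,0],
    [0,0,0],
    [0,0,0],
    [0,0,0],
  ],
)

```text
clock: 5.38
ee_pos: [477.1, -174.7, 180.6]
tcp_rot: [-3.141, 0.0, 1.577]
wrist_force: [-0.7, -0.8, 0.3]
gripper_width: 0.8
```

```bash
python3 - <<'E'
from station import ctrl, imaging
import cv2, numpy as np
for n in ["top","wrist"]:
    im=imaging.get_image(n)
    cv2.imwrite(f"pics/{n}2.png",im["pixels"][:,:,::-1]); np.savez(f"pics/{n}2.npz",**im)
a=cv2.imread("pics/top2.png");cv2.imwrite("pics/top2z.png",cv2.resize(a[110:260,150:420],None,fx=2.9,fy=2.9,interpolation=cv2.INTER_CUBIC))
E
```

```text
(no output)
```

View pics/wrist2.png

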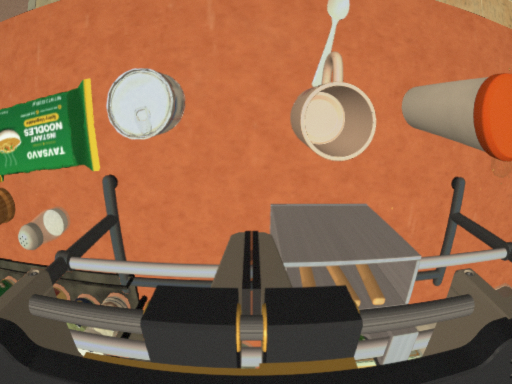

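View pics/top2z.png

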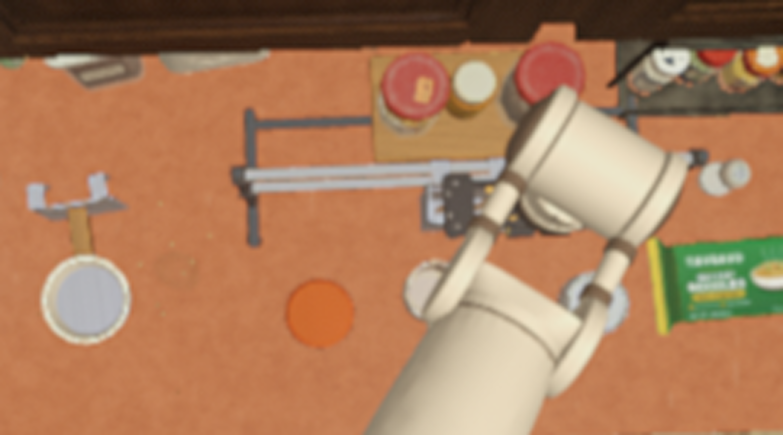

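```bash
python3 - <<'E' 2>&1 | grep -v Warn
from h import *
w=cloud(load("top2"))
for X,Y in [(560,90),(530,130),(600,150),(515,145)]:
    print(w[110+int(Y/2.9),150+int(X/2.9)].round(0))
p=w[110:200,310:400].reshape(-1,3);p=p[(p[:,2]>385)&(p[:,2]<900)&(p[:,0]<595)]
print(p.min(0),p.max(0)); print(p[p[:,0].argmax()])
im=load("wrist2")
w=cloud(load("top2"));p=w[110:200,290:310].reshape(-1,3);p=p[abs(p[:,2]-212)<15]; p=p[(p[:,0]<510)&(p[:,0]>455)]; print(p.min(0),p.max(0))
E
```

```text
[ 533. -146.  532.]
[ 505. -121.  532.]
[ 485. -170.  543.]
[ 493. -111.  524.]
[ 403.23868665 -307.063813    385.45129514] [594.9257618  -61.77363687 578.99483903]
[594.9257618  -80.78660615 513.0825461 ]
[467.64971805 -89.96001319 198.88305825] [508.98579948 -74.36427514 222.59472285]
```

>>> jog_arm(
  xyz=[
    [0,0.7,0],
    [0,1.5,0],
    [0,2.3,0],
    [0,3.1,0],
    [0,3.9,0],
    [0,4.7,0],
    [0,5.5,0],
    [0,6.3,0],
    [0,7.1,0],
    [0,7.9,0],
    [0,8.5,0],
    [0,9,0],
  ],
  rotation=[
    [0,0,0],
    [0,0,0],
    [0,0,0],
    [0,0,0],
    [0,0,0],
    [0,0,0],
    [0,0,0],
    [0,0,0],
    [0,0,0],
    [0,0,0],
    [0,0,0],
    [0,0,0],
  ],
)

```text
clock: 6.98
ee_pos: [477.2, -84.6, 180.6]
tcp_rot: [-3.142, 0.0, 1.577]
wrist_force: [0.3, -1.2, 0.1]
gripper_width: 0.4
```

>>> jog_arm(
  xyz=[
    [0,0.6,0],
    [0,1.3,0],
    [0,2.0,0],
    [0,2.7,0],
    [0,3.4,0],
    [0,4.1,0],
    [0,4.7,0],
    [0,5.2,0],
    [0,5.6,0],
    [0,5.9,0],
    [0,5.9,0],
    [0,5.5,0],
  ],
  rotation=[
    [0,0,0],
    [0,0,0],
    [0,0,0],
    [0,0,0],
    [0,0,0],
    [0,0,0],
    [0,0,0],
    [0,0,0],
    [0,0,0],
    [0,0,0],
    [0,0,0],
    [0,0,0],
  ],
)

```text
clock: 8.48
ee_pos: [477.4, -30.0, 180.7]
tcp_rot: [3.141, -0.0, 1.578]
wrist_force: [-0.2, -0.0, 0.2]
gripper_width: 0.6
```

```bash
cat > look.py <<'E'
import sys
from station import ctrl, imaging
import cv2, numpy as np
k=sys.argv[1]
for n in sys.argv[2:]:
    im=imaging.get_image(n)
    cv2.imwrite(f"pics/{n}{k}.png",im["pixels"][:,:,::-1]); np.savez(f"pics/{n}{k}.npz",**im)
    if n=="top":
        a=cv2.imread(f"pics/top{k}.png");cv2.imwrite(f"pics/top{k}z.png",cv2.resize(a[110:260,150:420],None,fx=2.9,fy=2.9,interpolation=cv2.INTER_CUBIC))
s=ctrl.read_state();print(s["clock"],s["ee_pos"].round(1),s["tcp_rot"].round(3),s["gripper_width"],s["joints"].round(2))
E
python3 look.py 3 top wrist
```

```text
8.575 [477.3 -30.4 180.7] [3.141 0.    1.577] 0.47753711983967484 [-0.32 -0.07  1.9   0.    1.31 -1.89]
```

View pics/wrist3.png

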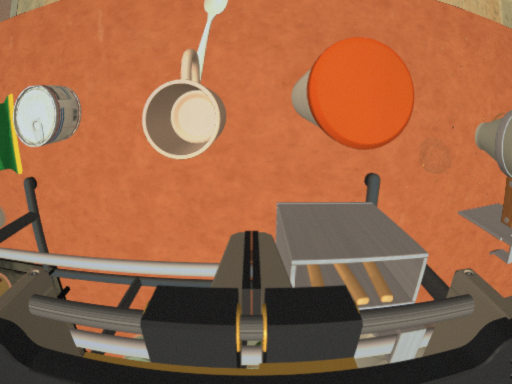

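View pics/top3z.png

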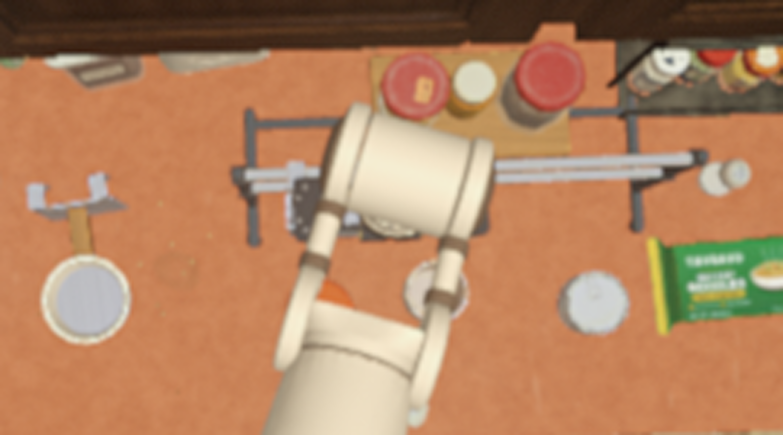

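>>> jog_arm(
  xyz=[
    [0,-1.5,0],
    [0,-1.5,4],
    [0,-1.5,9],
    [-2,-1,15],
    [-4,3,15],
    [-4,8,15],
    [-4,13,15],
    [-4,18,15],
    [-4,23,13],
    [-2,28,10],
    [0.6,33,6],
    [0.6,35.3,2],
  ],
  rotation=[
    [0,0,0],
    [0,0,0],
    [0,0,0],
    [0,0,0],
    [0,0,1],
    [0,0,2],
    [0,0,3],
    [0,0,5],
    [0,0,7],
    [0,0,7.8],
    [0,0,7.8],
    [0,0,7.8],
  ],
)

```text
clock: 10.07
ee_pos: [485.1, 324.2, 199.7]
tcp_rot: [3.14, -0.0, 1.714]
wrist_force: [-0.2, -0.5, -0.2]
gripper_width: 0.3
```

>>> jog_arm(
  xyz=[
    [0,0,0],
    [0,0,0],
    [0,0,0],
    [0,0,0],
  ],
  rotation=[
    [0,0,0],
    [0,0,0],
    [0,0,0],
    [0,0,0],
  ],
  claw=7,
)

```text
clock: 10.58
ee_pos: [484.2, 322.5, 202.5]
tcp_rot: [3.139, -0.001, 1.712]
wrist_force: [0.2, -0.1, -0.2]
gripper_width: 38.4
```

```bash
python3 look.py 4 top wrist side; python3 - <<'E'
import cv2
a=cv2.imread("pics/side4.png");cv2.imwrite("pics/side4z.png",cv2.resize(a[100:290,120:420],None,fx=2.6,fy=2.6,interpolation=cv2.INTER_CUBIC))
E
```

```text
10.725 [483.5 322.8 201.4] [ 3.14  -0.     1.713] 50.41093173807789 [ 0.38  0.18  1.6  -0.    1.36 -1.33]
```

View pics/wrist4.png

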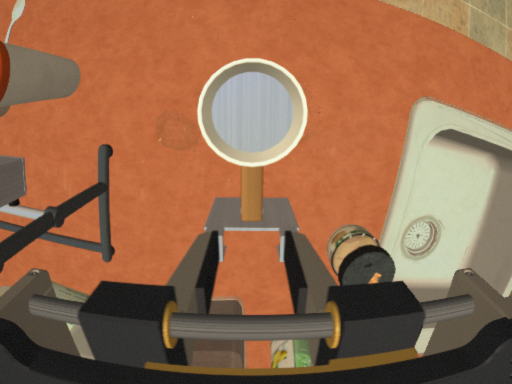

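View pics/top4z.png

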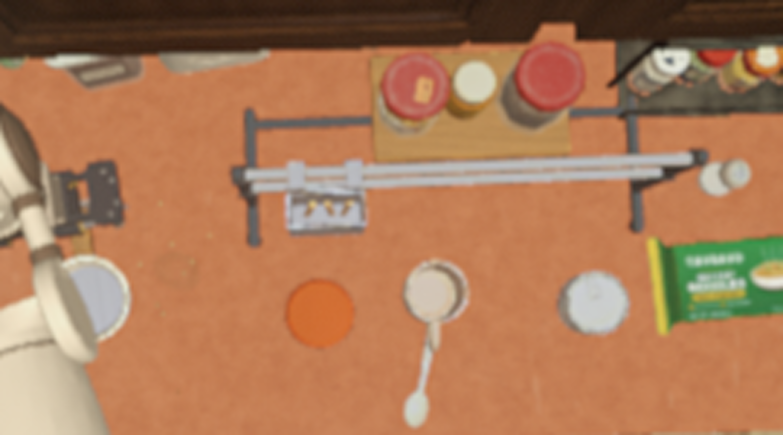

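View pics/side4z.png

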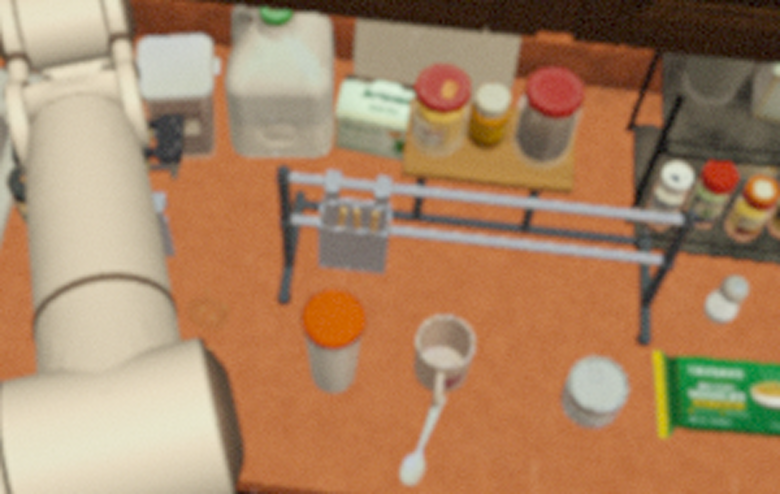

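```bash
python3 - <<'E' 2>&1 | grep -v Warn
from h import *
w0=cloud(load("top0"));w=cloud(load("top4"))
p=w0[155:185,120:150].reshape(-1,3);p=p[p[:,2]>20];print("blackjar",p.min(0),p.max(0))
p=w[165:192,240:285].reshape(-1,3);q=p[(p[:,2]>204)&(p[:,2]<222)&(p[:,0]<510)];print("caddy",q.min(0),q.max(0),q.mean(0))
q=w[150:175,240:285].reshape(-1,3);q=q[(q[:,2]>238)&(q[:,2]<246)];q=q[np.argsort(q[:,1])]
a=q[q[:,1]<30];b=q[q[:,1]>=30];print(a.mean(0),b.mean(0),len(a),len(b))
p=w[190:225,280:320].reshape(-1,3);p=p[(p[:,2]>80)&(p[:,2]<96)];print("mug",(p.min(0)+p.max(0))/2,cv2.minEnclosingCircle(p[:,:2].astype(np.float32)))
E
```

```text
blackjar [523.69190948 434.46678135  21.03233355] [592.35131136 505.00110897 105.62022458]
caddy [466.61411456  -9.48272495 204.10302549] [508.19134522  73.54745063 221.78769694] [488.81720323  31.29676182 214.83112641]
[519.44805073   1.15542793 240.0255391 ] [519.37832317  64.91670762 240.08775247] 43 41
mug [399.8933558  -95.11236766  86.78092109] ((400.0304870605469, -94.5400390625), 36.69707107543945)
```

>>> jog_arm(
  xyz=[
    [0,0,-3],
    [0,0,-6],
    [0,0,-9],
    [0,0,-11],
    [0,0,-12.5],
    [0,0,-13.5],
    [0,0,-14.5],
    [0,0,-14.5],
    [0,0,-14.5],
  ],
  rotation=[
    [0,0,0],
    [0,0,0],
    [0,0,0],
    [0,0,0],
    [0,0,0],
    [0,0,0],
    [0,0,0],
    [0,0,0],
    [0,0,0],
  ],
)

```text
clock: 11.85
ee_pos: [483.7, 323.2, 56.2]
tcp_rot: [3.141, -0.0, 1.713]
wrist_force: [0.8, 0.4, 0.0]
gripper_width: 70.4
```

>>> jog_arm(
  xyz=[
    [0,0,0],
    [0,0,0],
    [0,0,0],
    [0,0,0],
    [0,0,0],
    [0,0,0],
    [0,0,0],
    [0,0,0],
  ],
  rotation=[
    [0,0,0],
    [0,0,0],
    [0,0,0],
    [0,0,0],
    [0,0,0],
    [0,0,0],
    [0,0,0],
    [0,0,0],
  ],
  claw=1,
  grip_force=45,
)

```text
clock: 12.85
ee_pos: [483.2, 323.0, 55.6]
tcp_rot: [-3.142, 0.0, 1.713]
wrist_force: [-0.0, -0.5, -0.7]
gripper_width: 21.7
```

```bash
python3 look.py 5 wrist top
```

```text
12.95 [483.2 322.9  55.6] [-3.142  0.     1.713] 21.49240821665819 [ 0.38  0.35  1.71 -0.    1.09 -1.33]
```

View pics/wrist5.png

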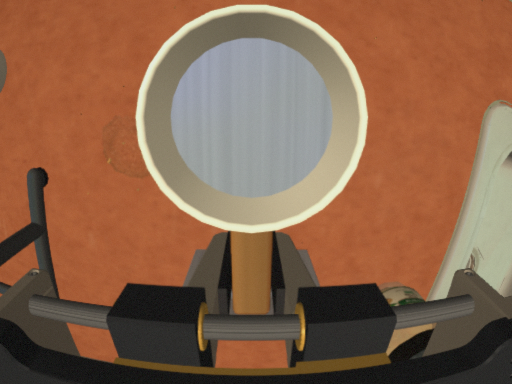

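>>> jog_arm(
  xyz=[
    [0,0,1],
    [0,0,3],
    [0,0,6],
    [-1,0,10],
    [-3,-1,14],
    [-5,-3,18],
    [-7,-6,21],
    [-8,-9,21],
    [-8,-12,21],
    [-8,-15,21],
    [-8,-17,21],
    [-8,-17,21],
  ],
  rotation=[
    [0,0,0],
    [0,0,0],
    [0,0,0],
    [0,0,-1],
    [0,0,-2],
    [0,0,-4],
    [0,0,-6],
    [0,0,-7.8],
    [0,0,-7.8],
    [0,0,-7.8],
    [0,0,-7.8],
    [0,0,-7.8],
  ],
)

```text
clock: 14.45
ee_pos: [403.4, 152.3, 266.9]
tcp_rot: [3.14, -0.0, 1.575]
wrist_force: [-1.0, 0.4, -2.0]
gripper_width: 21.7
```

```bash
python3 look.py 6 top side wrist
```

```text
14.6 [403.2 153.6 266.2] [ 3.141e+00 -1.000e-03  1.578e+00] 21.841191116657093 [ 0.08 -0.26  1.9   0.    1.5  -1.5 ]
```

View pics/top6z.png

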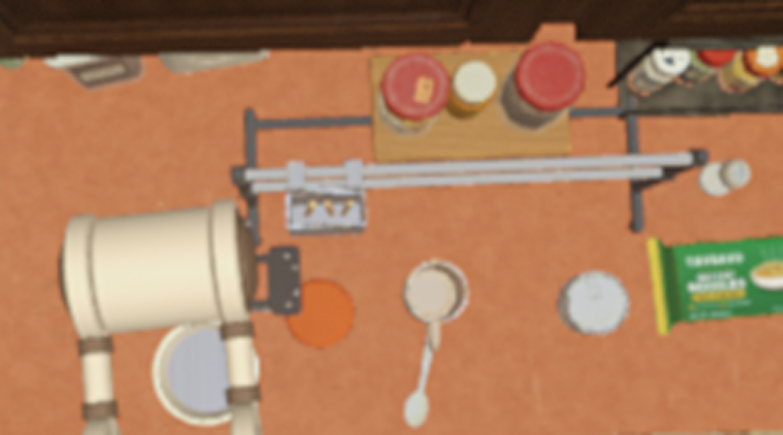

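View pics/side6.png

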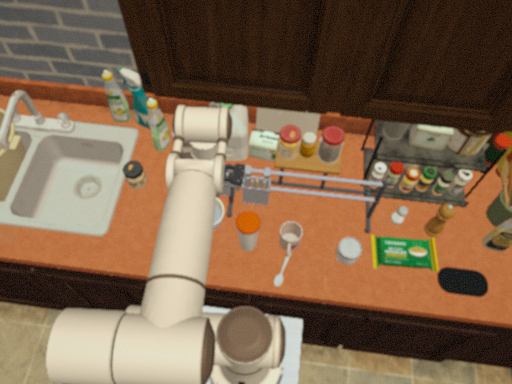

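View pics/wrist6.png

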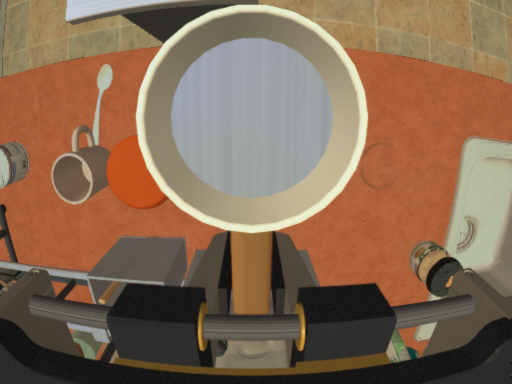

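>>> jog_arm(
  xyz=[
    [0,-2,0],
    [0,-5.5,0],
    [0,-9.5,0],
    [0,-13.5,0],
    [0,-17.5,0],
    [0,-21.5,0],
    [0,-25.5,0],
    [0,-29.5,0],
    [0,-33.5,0],
    [0,-37.5,0],
    [0,-41,0],
    [0,-43.5,0],
  ],
  rotation=[
    [0,0,0],
    [0,0,0],
    [0,0,0],
    [0,0,0],
    [0,0,0],
    [0,0,0],
    [0,0,0],
    [0,0,0],
    [0,0,0],
    [0,0,0],
    [0,0,0],
    [0,0,0],
  ],
)

```text
clock: 16.1
ee_pos: [403.7, -282.8, 265.6]
tcp_rot: [3.142, -0.0, 1.577]
wrist_force: [0.2, 0.3, -1.8]
gripper_width: 21.9
```

>>> jog_arm(
  xyz=[
    [0,0,0],
    [1,0,0],
    [3,0,0],
    [5,0,0],
    [6.5,0,0],
    [7.5,0,0],
    [7.8,0,0],
    [7.8,0,0],
    [7.8,0,0],
  ],
  rotation=[
    [0,0,0],
    [0,0,0],
    [0,0,0],
    [0,0,0],
    [0,0,0],
    [0,0,0],
    [0,0,0],
    [0,0,0],
    [0,0,0],
  ],
)

```text
clock: 17.23
ee_pos: [480.8, -282.1, 265.7]
tcp_rot: [-3.141, 0.0, 1.577]
wrist_force: [0.1, -0.6, -2.5]
gripper_width: 21.7
```

```bash
python3 look.py 7 top side wrist; python3 - <<'E'
import cv2
a=cv2.imread("pics/top7.png");cv2.imwrite("pics/top7zz.png",cv2.resize(a[120:240,280:430],None,fx=5,fy=5,interpolation=cv2.INTER_CUBIC))
a=cv2.imread("pics/side7.png");cv2.imwrite("pics/side7z.png",cv2.resize(a[120:240,260:410],None,fx=5,fy=5,interpolation=cv2.INTER_CUBIC))
E
```

```text
17.375 [ 480.9 -282.2  265.7] [3.142 0.    1.577] 22.07248600636493 [-0.75  0.08  1.58 -0.    1.48 -2.32]
```

View pics/top7zz.png

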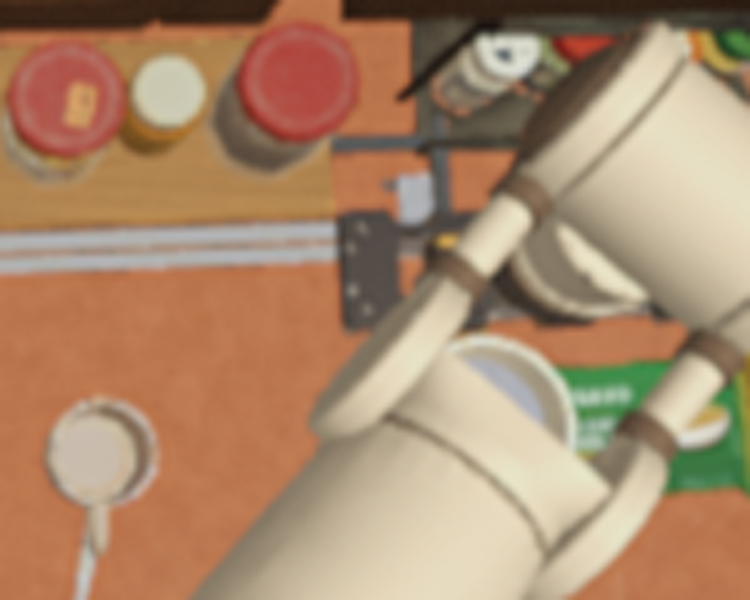

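View pics/side7z.png

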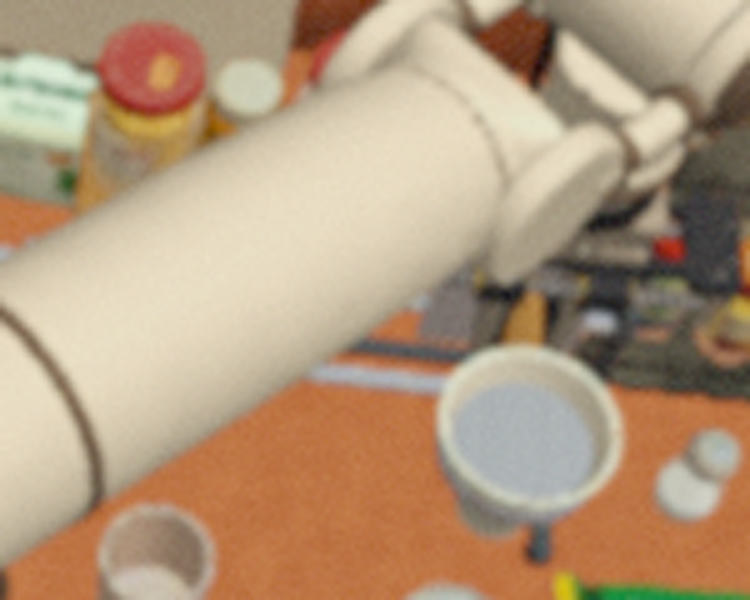

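View pics/wrist7.png

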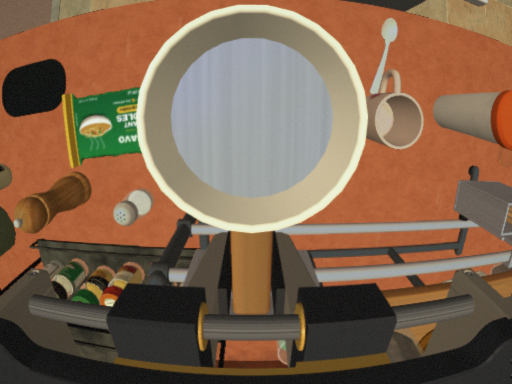

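```bash
python3 - <<'E' 2>&1 | grep -v Warn
from h import *
w=cloud(load("top7"))
p=w[150:168,355:370].reshape(-1,3);q=p[(p[:,2]>315)&(p[:,2]<345)];print(len(q),q.min(0),q.max(0),q.mean(0))
print(q[np.argsort(q[:,0])].round(0).tolist())
p=w[155:185,250:345].reshape(-1,3);p=p[(p[:,2]>228)&(p[:,2]<240)&(abs(p[:,0]-524)<8)];print("rail right x",np.polyfit(p[:,1],p[:,0],1),p[:,1].min())
im=load("top7"); print(proj(im,[524.2-14,-246,331]),proj(im,[524.2+13,-246,331]), proj(im,[524.2,-246-9,331]),proj(im,[524.2,-246+9,331]))
E
```

```text
67 [ 512.44347228 -254.46326206  316.8667338 ] [ 538.52357506 -236.39123346  335.91656773] [ 526.10146709 -244.72240616  331.01861474]
[[512.0, -242.0, 334.0], [513.0, -248.0, 332.0], [513.0, -245.0, 330.0], [513.0, -237.0, 332.0], [513.0, -240.0, 329.0], [516.0, -248.0, 331.0], [516.0, -245.0, 331.0], [516.0, -240.0, 330.0], [516.0, -237.0, 330.0], [516.0, -243.0, 329.0], [518.0, -250.0, 334.0], [518.0, -253.0, 333.0], [518.0, -248.0, 332.0], [518.0, -239.0, 333.0], [518.0, -242.0, 332.0], [518.0, -245.0, 331.0], [519.0, -238.0, 330.0], [521.0, -245.0, 334.0], [521.0, -239.0, 334.0], [521.0, -254.0, 331.0], [521.0, -248.0, 331.0], [521.0, -237.0, 332.0], [521.0, -243.0, 331.0], [522.0, -252.0, 327.0], [524.0, -254.0, 332.0], [524.0, -237.0, 334.0], [524.0, -248.0, 332.0], [524.0, -243.0, 333.0], [524.0, -246.0, 331.0], [524.0, -240.0, 331.0], [524.0, -252.0, 329.0], [527.0, -254.0, 331.0], [527.0, -252.0, 330.0], [527.0, -240.0, 332.0], [527.0, -243.0, 330.0], [527.0, -249.0, 329.0], [527.0, -246.0, 329.0], [527.0, -238.0, 330.0], [529.0, -251.0, 334.0], [529.0, -239.0, 336.0], [529.0, -254.0, 332.0], [529.0, -243.0, 334.0], [529.0, -248.0, 332.0], [530.0, -246.0, 330.0], [530.0, -238.0, 330.0], [532.0, -245.0, 334.0], [532.0, -237.0, 334.0], [532.0, -254.0, 331.0], [532.0, -252.0, 331.0], [532.0, -249.0, 332.0], [533.0, -244.0, 330.0], [533.0, -242.0, 328.0], [535.0, -243.0, 335.0], [535.0, -251.0, 333.0], [535.0, -238.0, 320.0], [535.0, -246.0, 332.0], [535.0, -249.0, 332.0], [535.0, -241.0, 331.0], [535.0, -238.0, 331.0], [535.0, -236.0, 317.0], [536.0, -237.0, 327.0], [537.0, -252.0, 333.0], [538.0, -249.0, 331.0], [538.0, -244.0, 331.0], [538.0, -247.0, 330.0], [538.0, -242.0, 329.0], [539.0, -239.0, 329.0]]
rail right x [-4.79552882e-03  5.22640787e+02] -215.94782595553806
[363.34954514 164.94327389] [362.80255737 155.26609859] [366.33370955 159.82158114] [359.79757285 160.01735776]
```

>>> jog_arm(
  xyz=[
    [-0.07,0,-1],
    [-0.07,0,-2.5],
    [-0.07,0,-4],
    [-0.07,0,-5],
    [-0.07,0,-5.7],
    [-0.07,0,-6.3],
    [-0.07,0,-6.9],
    [-0.07,0,-7.2],
    [-0.07,0,-7.2],
  ],
  rotation=[
    [0,0,0],
    [0,0,0],
    [0,0,0],
    [0,0,0],
    [0,0,0],
    [0,0,0],
    [0,0,0],
    [0,0,0],
    [0,0,0],
  ],
)

```text
clock: 18.5
ee_pos: [480.5, -282.0, 193.5]
tcp_rot: [-3.141, -0.0, 1.577]
wrist_force: [-0.1, -0.5, -3.1]
gripper_width: 21.8
```

```bash
python3 look.py 8 top wrist; python3 - <<'E'
import cv2
a=cv2.imread("pics/top8.png");cv2.imwrite("pics/top8zz.png",cv2.resize(a[120:240,280:430],None,fx=5,fy=5,interpolation=cv2.INTER_CUBIC))
E
```

```text
18.6 [ 480.7 -282.1  193.9] [3.141 0.    1.577] 21.459914996403796 [-0.75  0.13  1.67  0.    1.34 -2.32]
```

View pics/top8zz.png

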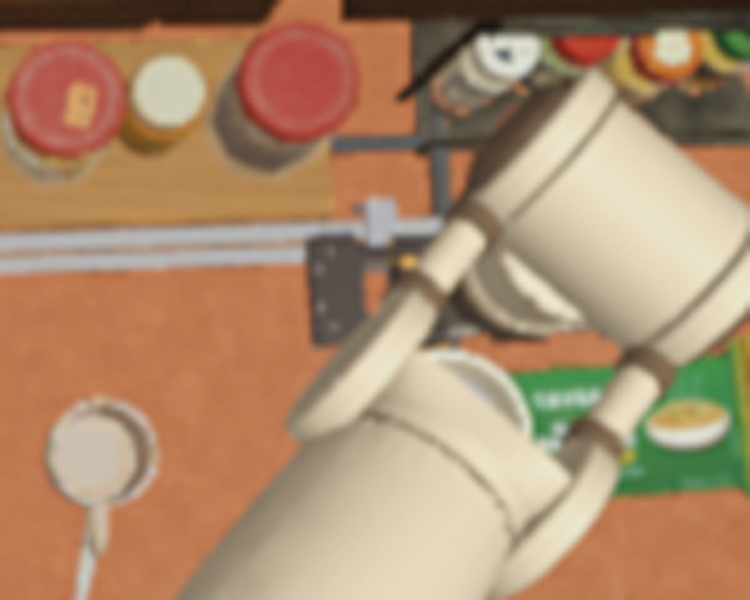

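View pics/wrist8.png

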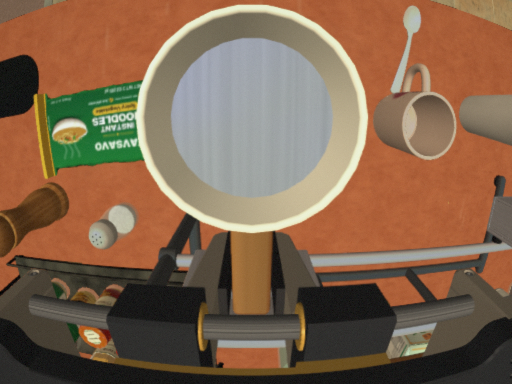

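>>> jog_arm(
  xyz=[
    [0,0,-0.5],
    [0,0,-1],
    [0,0,-1.4],
    [0,0,-1.7],
    [0,0,-1.85],
    [0,0,-1.95],
    [0,0,-1.95],
  ],
  rotation=[
    [0,0,0],
    [0,0,0],
    [0,0,0],
    [0,0,0],
    [0,0,0],
    [0,0,0],
    [0,0,0],
  ],
)

```text
clock: 19.48
ee_pos: [480.5, -282.0, 174.2]
tcp_rot: [3.142, 0.0, 1.577]
wrist_force: [0.6, -0.4, -2.7]
gripper_width: 21.6
```

>>> jog_arm(
  xyz=[
    [0,0,-0.05],
    [0,0,-0.1],
    [0,0,-0.15],
    [0,0,-0.15],
  ],
  rotation=[
    [0,0,0],
    [0,0,0],
    [0,0,0],
    [0,0,0],
  ],
)

```text
clock: 19.98
ee_pos: [480.8, -282.2, 173.3]
tcp_rot: [3.141, 0.001, 1.577]
wrist_force: [-0.5, 1.3, 1.4]
gripper_width: 21.8
```

>>> jog_arm(
  xyz=[
    [0,0,0],
    [0,0,0],
    [0,0,0],
    [0,0,0],
    [0,0,0],
    [0,0,0],
    [0,0,0],
    [0,0,0],
  ],
  rotation=[
    [0,0,0],
    [0,0,0],
    [0,0,0],
    [0,0,0],
    [0,0,0],
    [0,0,0],
    [0,0,0],
    [0,0,0],
  ],
  claw=4.6,
  grip_force=10,
)

```text
clock: 20.98
ee_pos: [480.5, -282.0, 172.6]
tcp_rot: [3.142, 0.0, 1.577]
wrist_force: [-0.6, 0.1, -0.9]
gripper_width: 46.0
```

```bash
python3 look.py 9 top wrist; python3 - <<'E'
import cv2
a=cv2.imread("pics/top9.png");cv2.imwrite("pics/top9zz.png",cv2.resize(a[120:240,280:430],None,fx=5,fy=5,interpolation=cv2.INTER_CUBIC))
E
```

```text
21.075 [ 480.5 -282.1  172.6] [3.142 0.    1.577] 46.10064745415506 [-0.75  0.15  1.69 -0.    1.3  -2.32]
```

View pics/top9zz.png

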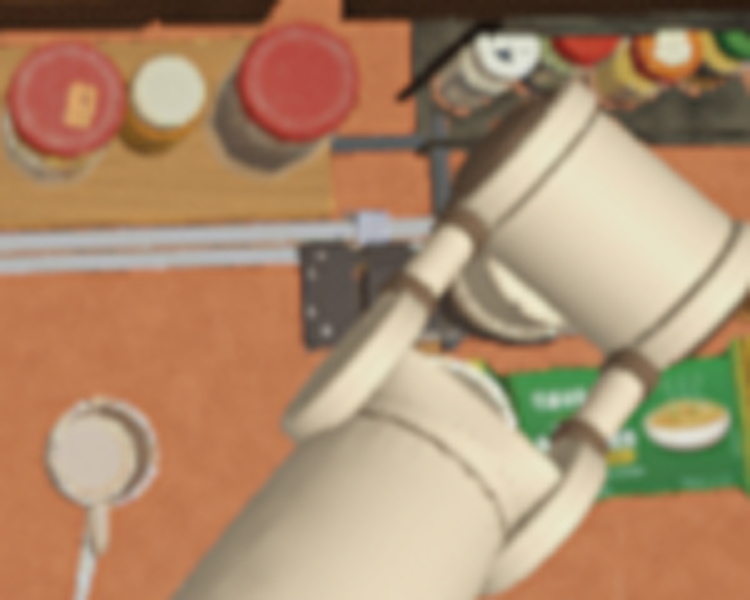

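View pics/wrist9.png

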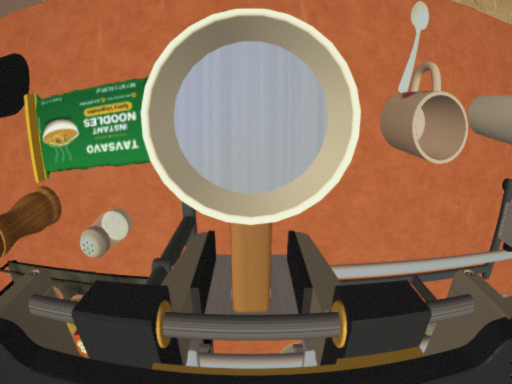

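>>> jog_arm(
  xyz=[
    [-0.3,0,0.6],
    [-0.6,0,1.15],
    [-0.6,0.6,1.15],
    [-0.6,1.0,1.15],
    [-0.6,1.4,1.15],
    [-0.6,1.9,1.15],
    [-0.6,2.4,1.15],
    [-0.6,3.0,1.15],
    [-0.6,3.6,1.15],
    [-0.6,4.2,1.15],
    [-0.6,4.8,1.15],
    [-0.6,5.4,1.15],
  ],
  rotation=[
    [0,0,0],
    [0,0,0],
    [0,0,0],
    [0,0,0],
    [0,0,0],
    [0,0,0],
    [0,0,0],
    [0,0,0],
    [0,0,0],
    [0,0,0],
    [0,0,0],
    [0,0,0],
  ],
)

```text
clock: 22.58
ee_pos: [474.5, -227.6, 184.1]
tcp_rot: [-3.142, -0.0, 1.577]
wrist_force: [-1.7, -1.3, 0.0]
gripper_width: 46.1
```

```bash
python3 look.py 10 top wrist
```

```text
22.675 [ 474.7 -227.   184.1] [ 3.141e+00 -1.000e-03  1.578e+00] 45.95921217560658 [-0.68  0.06  1.77  0.    1.32 -2.25]
```

View pics/top10z.png

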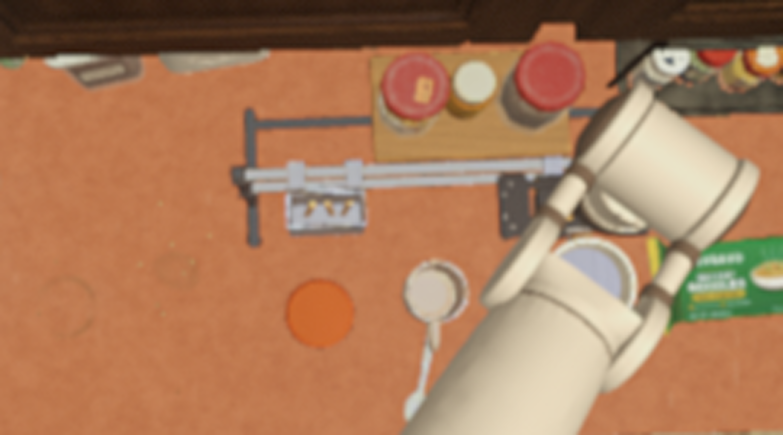

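View pics/wrist10.png

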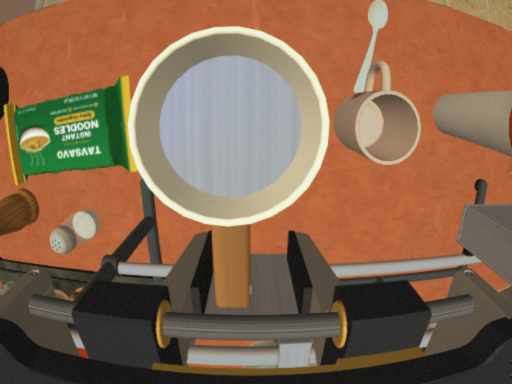

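>>> jog_arm(
  xyz=[
    [0,0.6,0],
    [0,1.3,0],
    [0,2.1,0],
    [0,2.9,0],
    [0,3.7,0],
    [0,4.5,0],
    [0,5.3,0],
    [0,6.1,0],
    [0,6.9,0],
    [0,7.7,0],
    [0,8.5,0],
    [0,9.2,0],
  ],
  rotation=[
    [0,0,0],
    [0,0,0],
    [0,0,0],
    [0,0,0],
    [0,0,0],
    [0,0,0],
    [0,0,0],
    [0,0,0],
    [0,0,0],
    [0,0,0],
    [0,0,0],
    [0,0,0],
  ],
)

```text
clock: 24.18
ee_pos: [474.4, -135.5, 184.1]
tcp_rot: [-3.141, -0.0, 1.577]
wrist_force: [-1.1, -2.7, -0.4]
gripper_width: 46.1
```

>>> jog_arm(
  xyz=[
    [0,0.6,0],
    [0,1.2,0],
    [0,1.8,0],
    [0,2.4,0],
    [0,3.0,0],
    [0,3.5,0],
    [0,4,0],
    [0,4.4,0],
    [0,4.8,0],
    [0,5.0,0],
    [0,5.0,0],
  ],
  rotation=[
    [0,0,0],
    [0,0,0],
    [0,0,0],
    [0,0,0],
    [0,0,0],
    [0,0,0],
    [0,0,0],
    [0,0,0],
    [0,0,0],
    [0,0,0],
    [0,0,0],
  ],
)

```text
clock: 25.55
ee_pos: [474.7, -85.6, 184.2]
tcp_rot: [3.141, -0.001, 1.577]
wrist_force: [0.5, 0.3, 0.1]
gripper_width: 45.7
```

```bash
python3 look.py 11 top wrist side
```

```text
25.7 [474.7 -85.9 184.2] [ 3.141 -0.     1.577] 45.880052736129905 [-0.43 -0.06  1.89  0.    1.32 -2.01]
```

View pics/top11z.png

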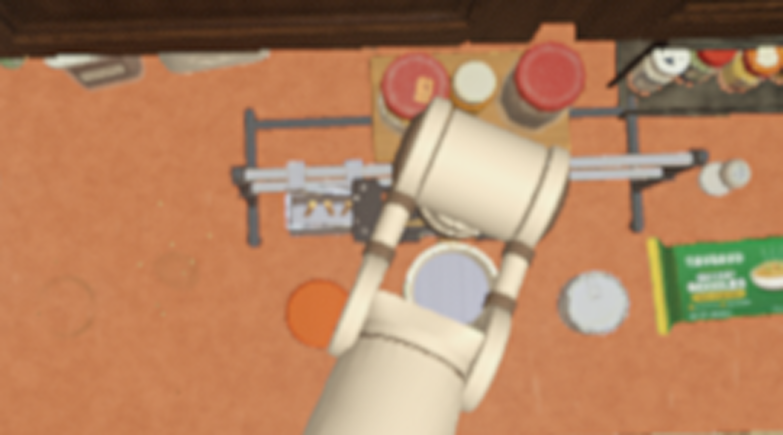

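View pics/wrist11.png

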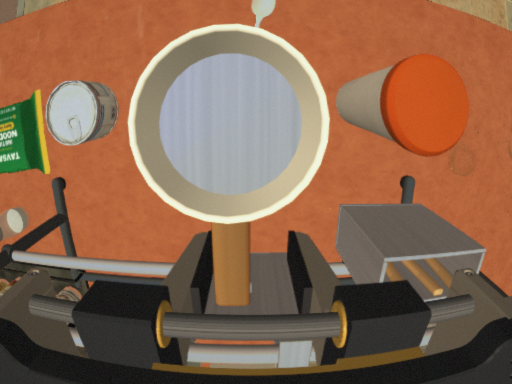

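```bash
python3 - <<'E' 2>&1 | grep -v Warn
from h import *
im=load("top11");w=cloud(im);hsv=cv2.cvtColor(im["pixels"],cv2.COLOR_RGB2HSV)
p=w[185:225,282:330].reshape(-1,3);q=p[(p[:,2]>200)&(p[:,2]<226)];print(len(q),q.min(0),q.max(0))
def fit(q):
    A=np.c_[2*q[:,:2],np.ones(len(q))];b=(q[:,:2]**2).sum(1);s=np.linalg.lstsq(A,b,rcond=None)[0];return s[:2],np.sqrt(s[2]+s[0]**2+s[1]**2)
q=q[q[:,1]>-150]
c,r=fit(q);
for _ in range(5):
    d=np.hypot(*(q[:,:2]-c).T);k=abs(d-46)<6; c,r=fit(q[k])
print("rim",c,r,k.sum())
p=w[190:215,285:320].reshape(-1,3);q=p[(p[:,2]>165)&(p[:,2]<202)&(abs(p[:,1]+97)<45)];print("interior",q.mean(0),q.min(0),q.max(0))
E
```

```text
125 [ 355.82931397 -142.00096002  200.19959085] [449.00570734 -49.06969608 219.46161796]
rim [397.82732996 -97.04038528] 44.6117425970272 123
interior [408.87407375 -98.12424859 192.42999368] [ 383.46019873 -140.30313105  184.59728428] [452.74119136 -55.98596381 201.85026199]
```

>>> jog_arm(
  xyz=[
    [0,0.1,0],
    [0,0.2,0],
    [0,0.25,0],
    [0,0.25,0],
    [0,-0.2,0],
    [0,-0.9,0],
    [0,-0.9,2],
    [0,-0.9,5],
    [0,-0.9,9],
    [0,-0.9,14],
    [-2,-0.9,18],
    [-6,-4,22],
  ],
  rotation=[
    [0,0,0],
    [0,0,0],
    [0,0,0],
    [0,0,0],
    [0,0,0],
    [0,0,0],
    [0,0,0],
    [0,0,0],
    [0,0,0],
    [0,0,0],
    [0,0,0],
    [0,0,0],
  ],
)

```text
clock: 27.2
ee_pos: [415.4, -124.7, 404.3]
tcp_rot: [3.141, -0.0, 1.581]
wrist_force: [-0.1, -1.2, 0.3]
gripper_width: 46.2
```

>>> jog_arm(
  xyz=[
    [-3,-4,0],
    [-6,-8,0],
    [-9,-12,0],
    [-9,-16,0],
    [-9,-20,0],
    [-9,-25,0],
    [-9,-30,0],
    [-9,-34,0],
    [-9,-34,0],
    [-9,-34,0],
  ],
  rotation=[
    [0,0,0],
    [0,0,0],
    [0,0,0],
    [0,0,0],
    [0,0,0],
    [0,0,0],
    [0,0,0],
    [0,0,0],
    [0,0,0],
    [0,0,0],
  ],
)

```text
clock: 28.45
ee_pos: [325.7, -464.5, 402.9]
tcp_rot: [3.142, -0.001, 1.577]
wrist_force: [-0.9, 0.1, 0.6]
gripper_width: 45.5
```

```bash
python3 look.py 12 top side; python3 - <<'E' 2>&1 | grep -v Warn
from h import *
a=cv2.imread("pics/side12.png");cv2.imwrite("pics/side12z.png",cv2.resize(a[100:290,120:420],None,fx=2.6,fy=2.6,interpolation=cv2.INTER_CUBIC))
im=load("top12");w=cloud(im)
def fit(q):
    A=np.c_[2*q[:,:2],np.ones(len(q))];b=(q[:,:2]**2).sum(1);s=np.linalg.lstsq(A,b,rcond=None)[0];return s[:2],np.sqrt(s[2]+s[0]**2+s[1]**2)
p=w[180:230,275:335].reshape(-1,3);q=p[(p[:,2]>200)&(p[:,2]<226)&(p[:,0]<455)];print(len(q),q.min(0),q.max(0),(q.min(0)+q.max(0))/2)
c,r=fit(q)
for _ in range(5):
    d=np.hypot(*(q[:,:2]-c).T);k=abs(d-47)<6; c,r=fit(q[k])
print("rim",c,r,k.sum())
q=w[150:175,285:330].reshape(-1,3);q=q[(q[:,2]>237)&(q[:,2]<247)]
for s in (q[q[:,1]<-97],q[q[:,1]>-97]): print("hook",len(s),s.mean(0),s.min(0),s.max(0))
E
```

```text
28.55 [ 326.  -464.1  403.6] [3.141e+00 1.000e-03 1.578e+00] 46.07003031583904 [-1.17  0.09  1.31  0.    1.75 -2.75]
244 [ 347.17403449 -144.14906556  200.0706809 ] [454.88933003 -48.73248031 219.7040857 ] [401.03168226 -96.44077293 209.8873833 ]
rim [395.54155602 -95.76174425] 45.866133876495255 237
hook 49 [ 520.39429968 -131.43562183  239.04879055] [ 507.41883096 -163.25394241  237.35814702] [ 529.29609589 -103.27832     243.12119908]
hook 50 [519.0108046  -61.06935772 239.287093  ] [506.79155033 -94.25852526 237.03998043] [528.40614357 -37.0089884  243.10300287]
```

View pics/top12z.png

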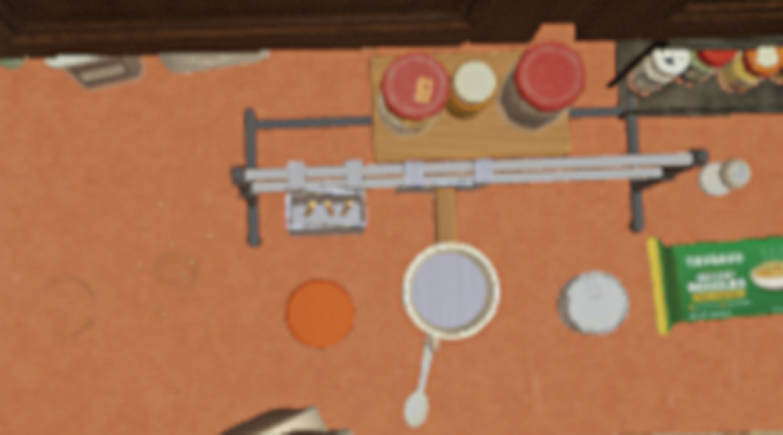

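View pics/side12z.png

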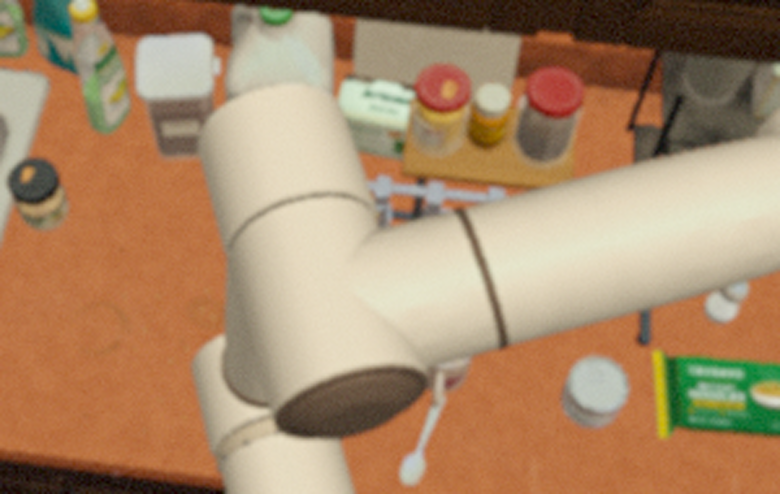

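```bash
python3 -c "
from station import ctrl
print(ctrl.sign_off())"
```

```text
the job is handed in; nothing more can be done
None
```

The stand is ready and I handed the job in at about 28.6 s of the 72 s allowed. No check failed or disagreed; sign-off reports no verdict, so the result below rests on my own measurements.

- **Caddy:** I pushed it along the rail to the tumbler's end, which is the left. It hangs about 149 mm from the rail's middle.
- **Carrier:** I hung it by both hooks at the free right end, about 165 mm from the middle. Once released it tipped onto the brace bar and hung by itself. I then slid it under the shelf with the open fingers until it was over the mug.

**Last checks**, from the top camera:
- The cone's rim is centred at about (395.5, -95.8) mm. Allowing for the nose-down tip, that puts the outlet near (401, -96) mm. I measured the mug at (400, -95) mm before the slide, so the offset is about 2 mm against the 15 mm allowed.
- Both carrier hooks sit on the bar with no visible skew.
- The tumbler, tin and jars look unmoved in the pictures. I could not see the mug's body in the last view because the cone covers it, but nothing touched it.
- The arm is clear of everything.

The last side view added little because the arm blocked most of it.

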